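Load the tape rod

TASK

Take the blue-handled tape rod off its grey stand, run it up through the holes of all three rolls of tape waiting in the sloping white rack, and lift them out together on the rod. Then lay the loaded rod back in both notches of its stand, the same way round as it lay before, lowering it rather than dropping it, and let go, with all three rolls hanging between the collar and the front notch. Leave the mug, flask, carton and phone where they are.

Things in the scene. Friction and masses are not known exactly. Their poses are not given: they have to be found in the camera images.
- rod: Tape rod, 255 mm long, 90 g. Origin on its axis at the collar's front face, x to the tip. Wooden dowel 10 mm thick to the tip at x = 125 mm; blue collar 34 mm across, 5 mm thick, behind the origin; blue flat-sided handle 16 wide (y) x 18 high (z) mm, x = -5 to -130 mm. It starts level on the stand; grip the handle across y at about x = -50 mm, clear of rear post and collar.
- rod_tip (a point): The tip of the rod: the end of the dowel, on its axis.
- stand: Fixed grey stand, base 225 x 70 mm. Origin on the table under the origin of the seated rod; x along the seated rod to its tip. Rear post at x = -100 mm, front post at x = 90 mm, each 10 mm thick, up to 99 mm high; the rolls hang between them, x = 0 to 85 mm.
- stand_seat (a point): Where the rod's origin lies when seated: above the stand's origin, 85 mm over the table (at the start up to 6 mm off along x). The rear post has a flat-bottomed notch 22 mm wide with flared lips for the handle, the front post a 90 degree V notch for the dowel.
- rack: Fixed white rack, a trough rising at 30 degrees from level, open above and at its upper end. Origin on the table under point rack_axis; x is the level direction in which it rises. The rolls lie in it face to face, holes in line, against a stop plate (6 mm thick, 60 mm wide) at the low end. Base 80 mm wide, 8 mm high, x = -15 to 115 mm; nothing else before the plate. Rolls reach 225 mm high.
- rack_axis (a point): Point on the rolls' common axis where the lowest roll meets the stop plate, 180 mm above the table. The axis rises from here along cos30 of rack x and sin30 of z; the stack is 46 mm long. The plate is open in the middle, 28 mm wide, from 18 mm below the axis up, so a rod comes in from the low side and lifts out straight up.
- roll_red: Red roll of tape, 48 mm outer diameter, hole 25 mm in diameter, 15 mm thick, about 25 g; the lowest of the three in the rack. Origin at its centre, z along the hole.
- roll_yellow: Yellow roll of tape, 48 mm outer diameter, hole 25 mm in diameter, 15 mm thick, about 25 g; the middle of the three in the rack. Origin at its centre, z along the hole.
- roll_green: Green roll of tape, 48 mm outer diameter, hole 25 mm in diameter, 15 mm thick, about 25 g; the uppermost of the three in the rack. Origin at its centre, z along the hole.
- mug: Blue mug, 76 mm in diameter, 85 mm high, origin under its centre, standing in the middle beyond the work. Bystander.
- flask: Purple flask, 68 mm in diameter, 200 mm high, origin under its centre, standing at the right. Bystander.
- carton: Small drink carton, 50 x 65 x 100 mm high, origin under its centre, standing at the left. Bystander.
- phone: Black phone, 150 x 73 x 9 mm, lying flat nearest the robot, origin under its centre. Bystander.
Not all that is in view belongs to the job. Of the things shaped like the roll_green, the green one is meant.

How it is judged:
By the outcome, as a careful person would: the job done as asked, in the order asked, and still so for the second after the job is handed in, with the robot touching nothing.
It also fails if it takes over 64 s, if anything falls off the work surface, if the arm or the gripper's body presses on something with over 40 N, if the wrist force passes 120 N, or if a joint passes its speed limit or range.

ROBOT

A 7-joint arm with a two-finger parallel gripper is mounted at the origin on the work surface. World frame = base frame: x ahead of the robot, y to its left, z up, the work surface at z = 0. Lengths are in m, angles in rad, forces in N, time in s.
With the tool pointing down it reaches from about 0.425 to 0.925 m from the base axis. Payload 6.8 kg.
Tool frame: the origin (TCP) lies midway between the tips of the shut fingers; the grasp point (between the pads) lies 19 mm behind it; z points along the fingers, y is the line along which they close (so a half turn about z gives the same grasp; the last joint's range is limited). The gripper opens to 85 mm and grips with 20 to 120 N. Pads are 22 mm wide; open, the fingers measure 114 mm over their backs; the gripper's body (76 mm by 85 mm) begins 54 mm behind the grasp point. The pads swing forward as they close: fully open they stand 13 mm farther back than shut.
Start: joints at [1.111, 0.477, 0.022, 1.555, -0.011, 1.109, -0.083], TCP at [0.233, -0.634, 0.231] pointing down, gripper open.
Joint ranges: [-2.96, 2.96], [-0.34, 2.1], [-1.41, 1.46], [0.24, 2.44], [-1.37, 4.51], [0.17, 1.92], [-2.96, 2.96]. Speed limits (rad/s): [2.39, 2.39, 3.14, 3.14, 3.14, 3.14, 3.14].

INTERFACE

Orientations are given as a rotation vector (axis times angle).
In Python, from bench import r gives the robot as it stands. The module is installed in compiled form; this text tells all that it offers.
- The arm moves only by the tool apply_moves, never from a script. Its argument "rows" is a list of rows, each a list of 6 numbers: the shift along the tool's x, y, z scaled (see below), then the turn, a rotation vector about the tool's x, y, z scaled (see below). A call has 1 to 5 rows; each row is the pose to reach, as a shift and turn from the pose commanded when the call began, along the tool's axes at that moment; what a row does not reach only later rows make up. The controller multiplies each number of a shift by 0.25 m and each number of a turn by 90 degrees. A row lasts 1/8 s, in which the tool goes at most 62.5 mm and 10.7 degrees, less where a joint would pass 70% of its speed; a pose out of reach is approached as far as the arm can. A call with a number of a shift or a turn outside -1 to 1 is refused whole. A call with a gripper value outside its range is refused whole. "claw" is the opening, from 0 (shut) to 1 (fully open), set as the call begins (left out, the last holds). The fingers move at their own pace and stop on an object; "newtons" is the grip in N (left out, the last holds). Time passes only in rows, so rows that repeat a pose let the fingers close. It gives the time, the measured TCP pose, the force, the opening and the grip force at its end, in the units of the state.
- r.get_obs(): the state, without advancing time (a new reading comes with each control period).
- r.grab_frame(name): name is "scene" or "side" or "wrist"; returns a dict with "pixels" (400x640x3 uint8, red, green, blue), "intrinsics" (3x3 intrinsics, pixels), "dist" ([k1, k2, p1, p2, k3] as OpenCV has them; the pictures are not rectified), "eye" and "attitude" of the camera in the world. Camera axes: x right, y up, looking along -z (the intrinsics and any distortion apply to the point x, -y, -z); pixel columns grow to the right and rows downward; lengths in m; the calibration is good to about 2 mm. A picture is of the moment at which its call begins. There is no depth.
- r.hand_in(): hands the job in; it is judged then, once.
Trained networks look in a picture, given as the dict that the camera call returned (one of the last four; its "shot" number tells which), for a name from the list of things; names that differ only in an ending like _2 or _b are one class to them, and where a whole thing is asked for, a point or a joint stands for the part that bears it (a point fixed in the world has none). Each returns a list of dicts, best first, with "conf" (0 to 1); they miss things now and then, are a little off and sometimes report something else, mostly with a low value. They report only what shows in the picture. A call takes as long as a camera call. They do not tell look-alikes from the thing itself.
- r.search_frame(picture, thing): "rect" ([left, top, width, height] in pixels, round what is visible of it).
- r.outline_of(picture, thing): "pixels" (400x640 bool, what is visible of it) and "rect" ([left, top, width, height] in pixels, round what is visible of it).
- r.landmark_of(picture, thing): "point" ([column, row] in pixels: a listed point, or the origin of a listed thing).
The state is a dict: "clock": time; "joints": joint angles; "qvel": joint speeds; "tau": joint torques, N m; "tcp_pos": TCP position; "orientation": TCP orientation; "contact_force": force on the tool from outside, world axes, zero at the start; "moment": the same for the moment, N m; "grip_width": finger opening in m; "gripper_force": force on a finger pad.
Only numpy, scipy, OpenCV 4.12 (cv2) and the standard library are available. Lean on these libraries where they do the work, as an engineer would, in place of code of your own. Each camera call takes 0.05 s, during which the arm holds its last target. There are 200 camera calls.

## Working session

There is one attempt and no reset: what is moved stays moved. The work goes in short steps, Python scripts to look and compute and a tool call to move; the robot and the scene stay as the last step left them, time stands still between calls to the robot, and variables do not carry over. Pictures are saved under pics/ and viewed, at most 10 in all, crops included, and the job is handed in when it is done.

Besides the shell and the picture viewer there is one more tool, called after "Call:" as a command line: name --pt "numbers of a row" for each row, then --argument value for the rest. apply_moves: Moves the arm, as the interface text tells. Its arguments: {"type":"object","properties":{"rows":{"type":"array","items":{"type":"array","items":{"type":"number"}}},"claw":{"type":"number"},"newtons":{"type":"number"}},"required":["rows"]}

```bash
mkdir -p pics; cat > h.py <<'E'
import numpy as np, cv2
from scipy.spatial.transform import Rotation as R
from bench import r
def cam(p):
    A=np.array(p["attitude"],float)
    M=A if A.shape==(3,3) else (R.from_rotvec(A).as_matrix() if A.size==3 else R.from_quat(A).as_matrix())
    return np.array(p["intrinsics"]),np.array(p["dist"]),np.array(p["eye"]),M
def ray(p,uv):
    K,d,e,M=cam(p); n=cv2.undistortPoints(np.array([[uv]],float),K,d)[0,0]
    v=M@np.array([n[0],-n[1],-1]); return e,v/np.linalg.norm(v)
def proj(p,X):
    K,d,e,M=cam(p); c=(np.atleast_2d(X)-e)@M; c=c*[1,-1,-1]
    return cv2.projectPoints(c.reshape(-1,1,3),np.zeros(3),np.zeros(3),K,d)[0][:,0]
def tri(obs):
    A=np.zeros((3,3));b=np.zeros(3)
    for p,uv in obs:
        e,v=ray(p,uv);P=np.eye(3)-np.outer(v,v);A+=P;b+=P@e
    X=np.linalg.solve(A,b); return X,[float(np.linalg.norm(proj(p,X)[0]-uv)) for p,uv in obs]
def onz(p,uv,z):
    e,v=ray(p,uv); return e+v*(z-e[2])/v[2]
def save(n,p): cv2.imwrite("pics/"+n,p["pixels"][:,:,::-1])
E
python3 - <<'E'
from h import *
np.set_printoptions(precision=4,suppress=True)
P={n:r.grab_frame(n) for n in("scene","side")}
for n,p in P.items(): save(n+"0.png",p); print(n,p["eye"],np.array(p["attitude"]).shape,p["attitude"])
names="rod rod_tip stand stand_seat rack rack_axis roll_red roll_yellow roll_green mug flask carton phone".split()
for t in names:
    L=[]
    for n,p in P.items():
        l=r.landmark_of(p,t); L.append([(np.round(q["point"],1).tolist(),round(q["conf"],2)) for q in l[:3]])
    print(t,L)
    if all(L):
        X,e=tri([(P[n],np.array(L[i][0][0])) for i,n in enumerate(P)]); print("   ",X,np.round(e,1))
print(r.get_obs())
E
```

```text
scene [1.4017 0.1706 0.7848] (3,) [0.642  0.8624 1.7022]
side [ 0.3255 -1.0023  1.1781] (3,) [ 0.7494 -0.0799 -0.2578]
rod [[([408.0, 235.7], 0.58)], [([306.9, 157.0], 0.69)]]
    [0.5849 0.1482 0.0854] [0.9 0.7]
rod_tip [[([362.9, 219.6], 0.69), ([374.2, 206.9], 0.28)], [([308.2, 187.0], 0.63)]]
    [0.5551 0.0262 0.083 ] [2.  1.7]
stand [[([402.6, 259.8], 0.98), ([285.3, 174.8], 0.41)], [([305.6, 178.7], 0.95)]]
    [ 0.5767  0.1441 -0.0059] [0.7 0.6]
stand_seat [[([406.6, 237.9], 0.7), ([404.8, 260.9], 0.68)], [([303.6, 155.3], 0.56)]]
    [0.5807 0.1512 0.0825] [2.6 2. ]
rack [[([283.3, 174.8], 0.66), ([289.8, 227.8], 0.64), ([210.2, 204.5], 0.53)], [([327.4, 260.0], 0.79)]]
    [ 0.5114 -0.2397  0.125 ] [14.3 15.5]
rack_axis [[([285.4, 172.5], 0.67)], [([323.1, 216.1], 0.62)]]
    [ 0.545  -0.1836  0.1861] [1. 1.]
roll_red [[([281.8, 174.5], 0.49)], [([323.5, 217.4], 0.61), ([325.3, 259.6], 0.48)]]
    [ 0.5474 -0.1895  0.1829] [0.5 0.5]
roll_yellow [[([278.9, 167.7], 0.56)], [([323.0, 222.5], 0.59)]]
    [ 0.5371 -0.2059  0.1908] [1.7 1.7]
roll_green [[([257.0, 245.0], 0.75), (
[... 397 characters left out ...]
29.4], 0.23)], [([334.8, 134.8], 0.82)]]
    [ 0.7286  0.3283 -0.0021] [2.5 1.5]
phone [[([372.7, 208.4], 0.88)], [([248.0, 219.7], 0.58)]]
    [ 0.3665  0.0276 -0.0153] [0.4 0.4]
{'clock': 1.4, 'joints': array([ 1.1109,  0.477 ,  0.0224,  1.5554, -0.0115,  1.1093, -0.0831]), 'qvel': array([ 0.0009,  0.0002,  0.0003,  0.0003, -0.0012,  0.0013,  0.002 ]), 'tau': array([ -0.0008, -59.6327,   1.6055, -28.1538,   0.0123,   0.0017,
        -0.    ]), 'tcp_pos': array([ 0.2326, -0.6337,  0.2313]), 'orientation': array([3.0931, 0.5497, 0.    ]), 'contact_force': array([ 0.3781, -0.0878, -0.7438]), 'moment': array([ 0.0374,  0.0196, -0.007 ]), 'gripper_force': 0.0, 'grip_width': 0.08545368724316466}
```

View pics/scene0.png

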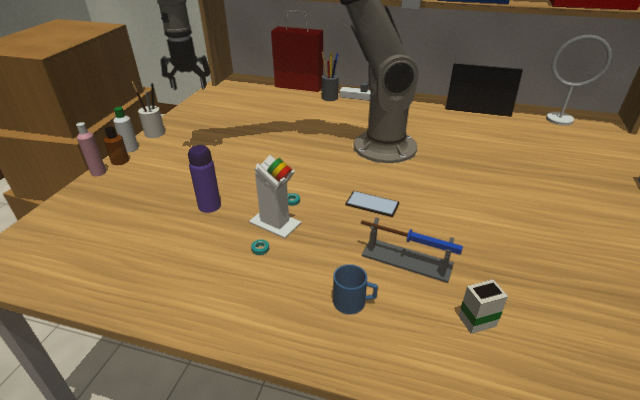

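View pics/side0.png

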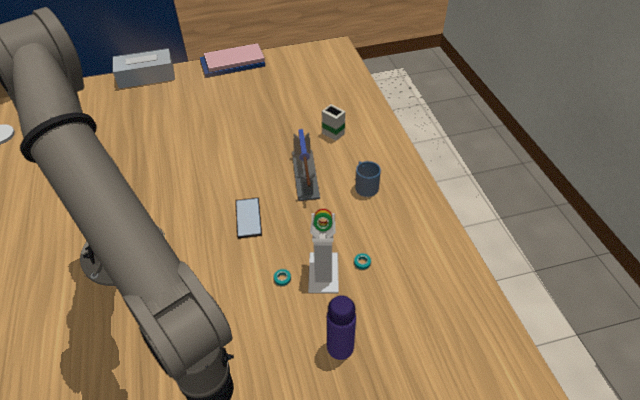

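Scene view: the rod lies on its stand at (410,236) with its tip at (362,225), and the rack rolls are red, yellow and green at about (278,168). The two teal rings at (260,246) and (292,199) lie on the table, so they are only look-alikes. The green roll meant is the uppermost one in the rack, at (272,163). The side view agrees: the rack rolls show at (323,220) and the teal rings at (282,277) and (362,261).

Call:
apply_moves --pt "0.2 -0.08 -0.3 0 0 -0.12" --pt "0.4 -0.16 -0.5 0 0 -0.23" --pt "0.6 -0.25 -0.6 0 0 -0.35" --pt "0.8 -0.33 -0.68 0 0 -0.46" --pt "0.96 -0.41 -0.68 0 0 -0.58" --claw 1

```text
clock: 2.02
tcp_pos: [0.4161, -0.462, 0.4016]
orientation: [2.529, 1.857, 0.0]
contact_force: [0.1, -0.1, -0.6]
grip_width: 0.0851
gripper_force: 0.0
```

```bash
cat >> h.py <<'E'
def plan(pos,Rt,p0=None,R0=None):
    "rows numbers from the present (or given) pose to the target"
    o=r.get_obs(); p0=np.array(o["tcp_pos"]) if p0 is None else p0; R0=R.from_rotvec(o["orientation"]) if R0 is None else R0
    return np.round(np.r_[R0.inv().apply(np.array(pos)-p0)/0.25,(R0.inv()*Rt).as_rotvec()/(np.pi/2)],3)
def frame(x,z):
    x=np.array(x,float);z=np.array(z,float);z/=np.linalg.norm(z);x-=z*(x@z);x/=np.linalg.norm(x)
    return R.from_matrix(np.c_[x,np.cross(z,x),z])
E
python3 - <<'E'
from h import *
np.set_printoptions(precision=4,suppress=True)
o=r.get_obs();print(o["clock"],o["tcp_pos"],R.from_rotvec(o["orientation"]).as_matrix(),o["joints"])
# crop of rack from scene
p=r.grab_frame("scene"); q=r.grab_frame("side")
a=cv2.resize(p["pixels"][140:280,230:480,::-1],None,fx=3,fy=3,interpolation=2)[:300,:]
b=cv2.resize(q["pixels"][195:295,265:385,::-1],None,fx=3,fy=3,interpolation=2)
c=np.zeros((600,750,3),np.uint8);c[:300]=a;c[300:,:360]=b
d=cv2.resize(q["pixels"][115:215,270:400,::-1],None,fx=3,fy=3,interpolation=2);c[300:,360:]=d
cv2.imwrite("pics/crop1.png",c)
E
```

```text
2.025 [ 0.4161 -0.462   0.4016] [[ 0.2995  0.9541  0.0023]
 [ 0.9541 -0.2995 -0.0027]
 [-0.0019  0.003  -1.    ]] [ 0.911   0.2955 -0.2301  1.4417  0.068   1.4086  0.3756]
```

View pics/crop1.png

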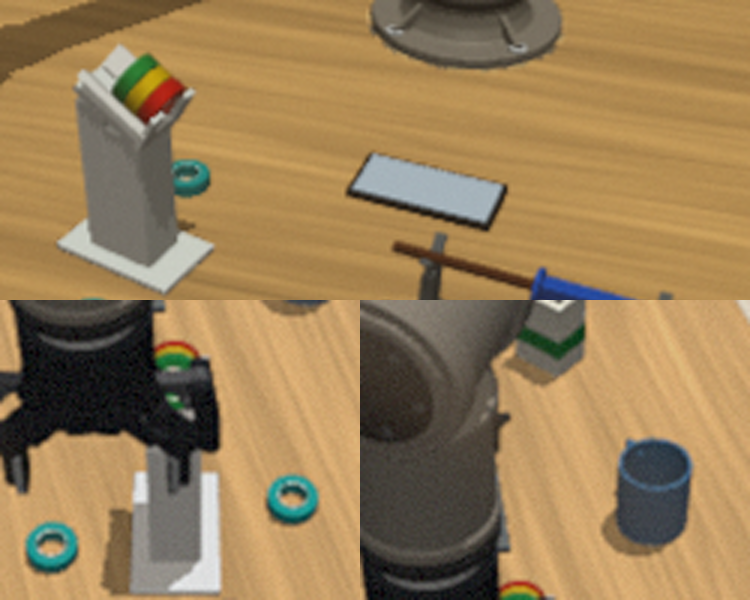

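Confirmed: the green roll in the rack (crop (135,75)) lies above yellow and red. The teal rings lie loose on the table.

Call:
apply_moves --pt "0.23 0.07 -0.03 0 0 0" --pt "0.46 0.14 -0.06 0 0 0" --pt "0.7 0.2 -0.1 0 0 0" --pt "0.9 0.25 -0.1 0 0 0" --pt "0.9 0.25 -0.1 0 0 0"

```text
clock: 2.75
tcp_pos: [0.5452, -0.2618, 0.4244]
orientation: [-2.528, -1.863, -0.003]
contact_force: [0.4, -1.4, -0.3]
grip_width: 0.085
gripper_force: 0.0
```

```bash
python3 - <<'E'
from h import *
np.set_printoptions(precision=4,suppress=True)
o=r.get_obs();print(o["clock"],o["tcp_pos"],o["joints"])
p=r.grab_frame("wrist"); save("w1.png",p); print(p["eye"],cam(p)[3])
for t in "rack rack_axis roll_red roll_yellow roll_green rod stand rod_tip stand_seat".split():
    print(t,[(np.round(q["point"],1).tolist(),round(q["conf"],2)) for q in r.landmark_of(p,t)[:3]])
E
```

```text
2.75 [ 0.5452 -0.2618  0.4244] [ 0.6153  0.2706 -0.3499  1.4327  0.09    1.4539 -0.0338]
[ 0.5666 -0.1905  0.5673] [[ 0.9554  0.2826  0.0852]
 [-0.2952  0.9141  0.278 ]
 [ 0.0007 -0.2908  0.9568]]
rack []
rack_axis []
roll_red []
roll_yellow []
roll_green [([365.0, 120.8], 0.87), ([251.4, 149.4], 0.72), ([300.7, 138.3], 0.61)]
rod []
stand []
rod_tip []
stand_seat []
```

View pics/w1.png

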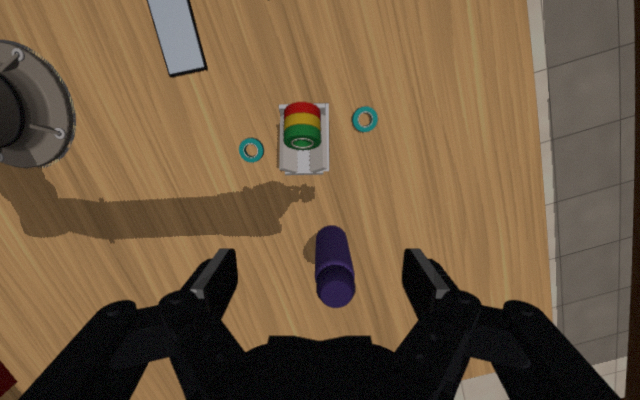

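The wrist view shows the rack rolls at (302,105)-(302,140), red at the top, which is +y, and green towards -y. The rack edges run parallel to the image's vertical axis. The two teal rings lie beside it at (252,150) and (365,120).

Call:
apply_moves --pt "0.22 -0.04 0 0 0 0" --pt "0.44 -0.08 0 0 0 0" --pt "0.66 -0.11 0.08 0 0 0" --pt "0.88 -0.14 0.16 0 0 0"

```text
clock: 3.75
tcp_pos: [0.5765, -0.0456, 0.3843]
orientation: [2.537, 1.852, 0.001]
contact_force: [0.4, -0.8, -0.6]
grip_width: 0.0853
gripper_force: 0.0
```

Call:
apply_moves --pt "0.2 -0.04 0.05 0 0 0" --pt "0.4 -0.08 0.1 0 0 0" --pt "0.58 -0.12 0.15 0 0 0" --pt "0.65 -0.14 0.2 0 0 0" --pt "0.65 -0.14 0.2 0 0 0"

```text
clock: 4.38
tcp_pos: [0.5918, 0.1188, 0.3332]
orientation: [-2.534, -1.855, 0.003]
contact_force: [-0.0, -0.4, 0.3]
grip_width: 0.0854
gripper_force: 0.0
```

```bash
python3 - <<'E'
from h import *
np.set_printoptions(precision=4,suppress=True)
o=r.get_obs();print(o["clock"],o["tcp_pos"],o["joints"])
p=r.grab_frame("wrist"); save("w2.png",p); P={"wrist":p,"side":r.grab_frame("side")}
for t in "rack_axis roll_red rod stand rod_tip stand_seat".split():
    L=[[(np.round(q["point"],1).tolist(),round(q["conf"],2)) for q in r.landmark_of(p,t)[:3]] for p in P.values()]
    print(t,L)
    if L[0]: print("  z85:",onz(p,L[0][0][0],.085))
import pickle; s=r.grab_frame("scene"); P["scene"]=s; pickle.dump(P,open("P2.pkl","wb"))
E
```

```text
4.375 [0.5918 0.1188 0.3332] [ 0.1142  0.3333 -0.5413  1.5732  0.1762  1.2863 -0.7597]
rack_axis [[], [([323.3, 218.7], 0.88)]]
roll_red [[], [([322.9, 217.8], 0.64), ([321.8, 222.3], 0.27)]]
rod [[([307.0, 152.3], 0.6)], [([308.4, 158.0], 0.59)]]
  z85: [0.5812 0.1445 0.085 ]
stand [[([305.7, 144.3], 0.92)], [([304.6, 178.0], 0.76), ([306.8, 184.3], 0.54)]]
  z85: [0.5829 0.1553 0.085 ]
rod_tip [[([313.8, 232.4], 0.84)], [([310.6, 183.4], 0.51)]]
  z85: [0.5534 0.028  0.085 ]
stand_seat [[([303.2, 147.6], 0.78)], [([305.8, 153.7], 0.7)]]
  z85: [0.5782 0.1521 0.085 ]
```

View pics/w2.png

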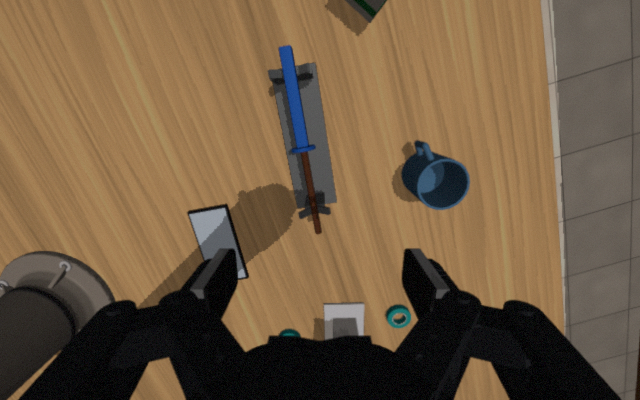

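The wrist view shows the rod from the handle end (288,48), through the collar (304,149), to the tip (319,232). The stand posts are at about (290,73) and (315,210).

```bash
cat > fit.py <<'E'
from h import *
import pickle
from scipy.optimize import least_squares
np.set_printoptions(precision=4,suppress=True)
P=pickle.load(open("P2.pkl","rb")); w=P["wrist"]
def hsv(p): return cv2.cvtColor(p["pixels"],cv2.COLOR_RGB2HSV)
H=hsv(w)
m=((H[...,0]>108)&(H[...,0]<125)&(H[...,1]>170)&(H[...,2]>60)); m[250:]=0; m[:,350:]=0
ys,xs=np.nonzero(m); print("blue",len(xs))
k=ys<140
l=np.polyfit(ys[k],xs[k],1); y0,y1=ys.min(),138
e=[onz(w,(np.polyval(l,y),y),.089) for y in (y0,y1)]
u=(e[1]-e[0])/np.linalg.norm(e[1]-e[0]); print("handle",e,u,np.degrees(np.arctan2(u[1],u[0])))
print("tip", onz(w,(319,233),.085),"handle end + .13u",e[0]+.13*u,"+.255u",e[0]+.255*u)
# rolls: convex outline of stack in w1/scene/side
w1=dict(w); w1["pixels"]=cv2.imread("pics/w1.png")[:,:,::-1]; w1["eye"]=[.5666,-.1905,.5673]
w1["attitude"]=R.from_matrix([[0.9554,0.2826,0.0852],[-0.2952,0.9141,0.278],[0.0007,-0.2908,0.9568]]).as_rotvec()
s0=dict(P["scene"]); s0["pixels"]=cv2.imread("pics/scene0.png")[:,:,::-1]
d0=dict(P["side"]); d0["pixels"]=cv2.imread("pics/side0.png")[:,:,::-1]
obs=[]
for n,p,b in(("w1",w1,(278,95,330,158)),("sc",s0,(262,150,296,190)),("sd",d0,(308,200,338,240))):
    H=hsv(p); x0,yy0,x1,yy1=b; g=np.zeros(H.shape[:2],bool)
    sub=H[yy0:yy1,x0:x1]; h=sub[...,0].astype(int)
    g[yy0:yy1,x0:x1]=(sub[...,1]>150)&(sub[...,2]>60)&((h<75)|(h>172))
    ys,xs=np.nonzero(g); print(n,len(xs),xs.min(),xs.max(),ys.min(),ys.max())
    for nm,c in(("red",(h<6)|(h>172)),("yel",(h>18)&(h<30)),("grn",(h>50)&(h<75))):
        q=np.argwhere(c&(sub[...,1]>150)&(sub[...,2]>60)); print("  ",nm,len(q),(q.mean(0)[::-1]+[x0,yy0]) if len(q) else "")
    obs.append((n,p,g))
th=np.linspace(0,2*np.pi,60)
def stack(v):
    x,y,z,a=v; ax=np.array([np.cos(a)*.866,np.sin(a)*.866,.5]); l=np.array([-np.sin(a),np.cos(a),0]); n=np.cross(ax,l)
    c=np.array([x,y,z]); return np.vstack([c+ax*t+.024*(np.cos(th)[:,None]*l+np.sin(th)[:,None]*n) for t in(0.0,.0455)])
def ext(pts,ds): return (pts@ds.T).max(0)
D={"w1":np.array([[1,0],[-1,0],[0,-1.],[.7,-.7],[-.7,-.7]]),"sc":np.array([[0,-1.],[.7,-.7],[-.7,-.7],[1,0]]),"sd":np.array([[1,0],[-1,0],[0,-1.],[.7,-.7],[-.7,-.7]])}
def f(v):
    o=[]
    for n,p,g in obs:
        ys,xs=np.nonzero(g); q=np.c_[xs,ys].astype(float); ds=D[n]
        o+=list(ext(proj(p,stack(v)),ds)-ext(q,ds)-.4)
    return np.r_[o,(v[2]-.180)/.001, ]
s=least_squares(f,[.545,-.184,.18,-1.85],loss="soft_l1"); print("rack",s.x,np.degrees(s.x[3])); print(s.fun.round(1))
E
python3 fit.py
```

```text
blue 834
handle [array([0.5963, 0.2775, 0.089 ]), array([0.5794, 0.1656, 0.089 ])] [-0.1492 -0.9888  0.    ] -98.58170571578837
tip [0.5606 0.0248 0.085 ] handle end + .13u [0.5769 0.1489 0.089 ] +.255u [0.5582 0.0253 0.089 ]
w1 1231 284 319 101 145
   red 329 [301.5988 108.383 ]
   yel 383 [301.577  119.6893]
   grn 434 [301.6959 133.2696]
sc 268 271 291 159 180
   red 86 [283.1395 172.6977]
   yel 99 [278.3333 168.4949]
   grn 42 [275.7857 163.4286]
sd 212 314 331 209 230
   red 14 [323.2857 213.0714]
   yel 37 [323.     215.4324]
   grn 119 [322.521  220.8235]
rack [ 0.5448 -0.1826  0.1792 -1.8355] -105.1688527253303
[ 1.5  0.6 -0.9  0.9  1.2  1.9 -0.5  1.6  0.1  0.5  1.   0.5 -0.3  0.1
 -0.8]
```

```bash
python3 - <<'E'
from h import *
a=np.radians(-98.2); d=np.array([np.cos(a),np.sin(a),0]); g=np.array([.5775,.149,0])-.05*d
F=frame(-d,[0,0,-1]); print(g,plan([g[0],g[1],.16],F),plan([g[0],g[1],.066],F))
E
```

```text
[0.58463145 0.19848881 0.        ] [ 0.296 -0.127  0.697  0.     0.    -0.106] [ 0.296 -0.127  1.073  0.     0.    -0.106]
```

Call:
apply_moves --pt "0.15 -0.06 0.17 0 0 -0.05" --pt "0.296 -0.127 0.34 0 0 -0.106" --pt "0.296 -0.127 0.54 0 0 -0.106" --pt "0.296 -0.127 0.68 0 0 -0.106" --pt "0.296 -0.127 0.7 0 0 -0.106" --claw 0.6

```text
clock: 5.75
tcp_pos: [0.5831, 0.1978, 0.1568]
orientation: [-2.372, -2.057, 0.007]
contact_force: [-0.7, -0.7, -0.3]
grip_width: 0.0514
gripper_force: 0.0
```

```bash
python3 - <<'E'
from h import *
np.set_printoptions(precision=4,suppress=True)
p=r.grab_frame("wrist"); save("w3.png",p)
H=cv2.cvtColor(p["pixels"],cv2.COLOR_RGB2HSV)
m=((H[...,0]>108)&(H[...,0]<125)&(H[...,1]>170)&(H[...,2]>60))
ys,xs=np.nonzero(m); print(xs.min(),xs.max(),ys.min(),ys.max())
for y in range(ys.min(),ys.max(),25):
    k=xs[ys==y]; print(y,k.min(),k.max(),onz(p,(k.mean(),y),.094))
o=r.get_obs();print(o["tcp_pos"],R.from_rotvec(o["orientation"]).as_matrix(),o["joints"],o["clock"])
E
```

```text
303 340 105 274
105 313 332 [0.597  0.2759 0.094 ]
130 312 333 [0.5929 0.2595 0.094 ]
155 312 332 [0.5901 0.242  0.094 ]
180 312 332 [0.5879 0.2236 0.094 ]
205 314 332 [0.586  0.2042 0.094 ]
230 313 331 [0.5827 0.1838 0.094 ]
255 312 337 [0.582  0.1618 0.094 ]
[0.584  0.1983 0.1581] [[ 0.1418  0.9899 -0.0024]
 [ 0.9899 -0.1418 -0.0007]
 [-0.001  -0.0023 -1.    ]] [-0.0192  0.5182 -0.5532  1.7375  0.3182  0.9791 -0.8362] 5.8
```

View pics/w3.png

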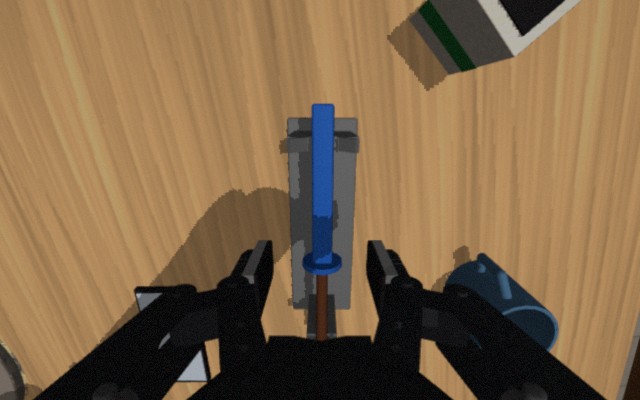

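The rod is centred between the fingers and aligned with them; the collar is at (322,262). Descending and gripping.

Call:
apply_moves --pt "0 0 0.15 0 0 0" --pt "0.005 0 0.28 0 0 0" --pt "0.005 0 0.36 0 0 0" --pt "0.005 0 0.37 0 0 0" --pt "0.005 0 0.37 0 0 0"

```text
clock: 6.42
tcp_pos: [0.5858, 0.2003, 0.0682]
orientation: [2.374, 2.057, 0.003]
contact_force: [0.4, 0.3, -0.3]
grip_width: 0.0512
gripper_force: 0.0
```

Call:
apply_moves --pt "0 0 0 0 0 0" --pt "0 0 0 0 0 0" --pt "0 0 0 0 0 0" --pt "0 0 0 0 0 0" --pt "0 0 0 0 0 0" --claw 0 --newtons 70

```text
clock: 7.05
tcp_pos: [0.5855, 0.2, 0.0679]
orientation: [2.374, 2.057, 0.002]
contact_force: [-1.0, -0.7, 5.5]
grip_width: 0.0149
gripper_force: 68.4
```

```bash
python3 - <<'E'
from h import *
np.set_printoptions(precision=4,suppress=True)
o=r.get_obs();print(o)
E
```

```text
{'clock': 7.05, 'joints': array([-0.0601,  0.6282, -0.5044,  1.7937,  0.3992,  0.8209, -0.9025]), 'qvel': array([-0.0002, -0.0007, -0.0001, -0.001 , -0.0017, -0.    , -0.0015]), 'tau': array([ -0.3471, -55.659 ,  -6.9072, -20.0213,   0.1119,  -0.3884,
         0.0965]), 'tcp_pos': array([0.5855, 0.2   , 0.0679]), 'orientation': array([2.3737, 2.0568, 0.0021]), 'contact_force': array([-1.0291, -0.7471,  5.5069]), 'moment': array([-0.1321,  0.229 , -0.1096]), 'gripper_force': 68.43522191047668, 'grip_width': 0.014911871517465838}
```

Call:
apply_moves --pt "0 0 -0.06 0 0 0" --pt "0 0 -0.2 0 0 0" --pt "0 0 -0.4 0 0 0" --pt "0 0 -0.6 0 0 0" --pt "0 0 -0.72 0 0 0"

```text
clock: 7.68
tcp_pos: [0.5854, 0.2005, 0.2506]
orientation: [2.373, 2.057, 0.006]
contact_force: [-0.3, 0.3, -1.1]
grip_width: 0.0149
gripper_force: 68.3
```

```bash
cat >> h.py <<'E'
RT=np.array([-.052,0,-.0171])   # rod origin in the tool frame
RK=np.array([.5448,-.1826,.180]); YAW=-105.2
def ins(s,lift=0,yaw=YAW,rk=RK,pitch=30,back=0):
    "tool pose with the rod's origin at s along the rack axis"
    a=np.radians(yaw);b=np.radians(pitch);h=np.array([np.cos(a),np.sin(a),0]);z=np.array([0,0,1.])
    d=np.cos(b)*h+np.sin(b)*z; F=frame(-d,np.sin(b)*h-np.cos(b)*z)
    dr=np.cos(np.pi/6)*h+.5*z
    return rk+s*dr-F.apply(RT)+[0,0,lift]-back*F.apply([0,0,1]),F
E
python3 - <<'E'
from h import *
np.set_printoptions(precision=4,suppress=True)
o=r.get_obs();print(o["tcp_pos"],o["orientation"],o["contact_force"])
for s,b in((-.145,.1),(-.145,0),(-.015,0)):
    q=ins(s,back=b);print(q[0],plan(*q))
E
```

```text
[0.5854 0.2005 0.2506] [2.3726 2.0574 0.0056] [-0.2844  0.2501 -1.1369]
[0.6004 0.022  0.1533] [-0.699  0.159  0.388  0.022 -0.334  0.076]
[ 0.5873 -0.0262  0.0667] [-0.898  0.134  0.734  0.022 -0.334  0.076]
[ 0.5578 -0.1349  0.1317] [-1.344  0.079  0.473  0.022 -0.334  0.076]
```

Call:
apply_moves --pt "-0.15 0.04 0 0.005 -0.08 0.02" --pt "-0.3 0.08 0 0.01 -0.16 0.04" --pt "-0.5 0.12 0.08 0.015 -0.25 0.055" --pt "-0.65 0.15 0.22 0.022 -0.334 0.076" --pt "-0.7 0.16 0.36 0.022 -0.334 0.076"

```text
clock: 8.3
tcp_pos: [0.5994, 0.0206, 0.1555]
orientation: [2.194, 1.679, -0.595]
contact_force: [0.4, 0.4, -0.5]
grip_width: 0.0151
gripper_force: 68.4
```

```bash
python3 - <<'E'
from h import *
import pickle
np.set_printoptions(precision=4,suppress=True)
o=r.get_obs();print(o["clock"],o["tcp_pos"],o["joints"],o["contact_force"])
P={n:r.grab_frame(n) for n in("scene","side","wrist")}; o=r.get_obs(); F=R.from_rotvec(o["orientation"])
pickle.dump((P,o),open("P3.pkl","wb"))
org=o["tcp_pos"]+F.apply(RT); d=-F.apply([1,0,0]); print("rod",org,d,"tip",org+.125*d)
a=np.radians(YAW); ax=np.array([.866*np.cos(a),.866*np.sin(a),.5]); h=[]
for n,(x0,y0,w,hh) in dict(scene=(240,140,180,120),side=(270,140,110,140),wrist=(220,200,200,200)).items():
    p=P[n]; im=p["pixels"][:,:,::-1].copy()
    k=4 if n!="wrist" else 3
    im=cv2.resize(im[y0:y0+hh,x0:x0+w],None,fx=k,fy=k,interpolation=2)
    f=lambda X:tuple(int(v) for v in (proj(p,X)[0]-[x0,y0]+.5)*k)
    cv2.line(im,f(RK),f(RK+.046*ax),(255,0,255),1); 
    for t in(0,.125): cv2.circle(im,f(org+t*d),4,(255,255,0),1)
    h.append(im)
    l=r.landmark_of(p,"rod_tip"); print(n,[(q["point"],q["conf"]) for q in l[:2]],proj(p,org+.125*d), proj(p,RK))
H=max(i.shape[0] for i in h[:2]); c=np.hstack([cv2.copyMakeBorder(i,0,H-i.shape[0],0,0,0) for i in h[:2]])
c=cv2.resize(c,None,fx=800/c.shape[1],fy=800/c.shape[1]); print(c.shape); cv2.imwrite("pics/c4.png",c); cv2.imwrite("pics/c4w.png",h[2])
E
```

```text
8.3 [0.5994 0.0206 0.1555] [-0.1064  0.6155 -0.3689  1.6519  0.6137  1.348  -0.9901] [ 0.3825  0.4156 -0.4503]
rod [ 0.5892 -0.0149  0.197 ] [-0.2248 -0.8345  0.5031] tip [ 0.5611 -0.1192  0.2599]
scene [([306.9, 154.8], 0.95)] [[305.6736 154.9313]] [[285.1401 175.0276]]
side [([321.4, 178.2], 0.52)] [[321.3365 176.7069]] [[322.1842 216.7103]]
wrist [] [[320.6876 493.2826]] [[321.8154 380.3996]]
(386, 800, 3)
```

View pics/c4.png

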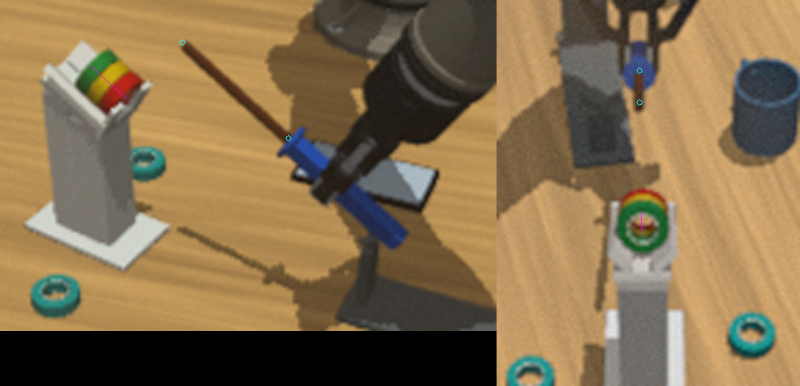

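The overlay matches: the rod's predicted origin and tip fall on the rod at (288,138) and (182,42) in the crop. The predicted rack axis runs through the green roll's hole at (641,222). I'll do one quick yaw check, then plan the insertion.

```bash
cat > yaw.py <<'E'
from h import *
import pickle
from scipy.optimize import least_squares
np.set_printoptions(precision=4,suppress=True)
P,o=pickle.load(open("P3.pkl","rb"))
w1=dict(P["wrist"]); w1["eye"]=[.5666,-.1905,.5673]
w1["attitude"]=R.from_matrix([[0.9554,0.2826,0.0852],[-0.2952,0.9141,0.278],[0.0007,-0.2908,0.9568]]).as_rotvec()
H=cv2.cvtColor(P["side"]["pixels"],cv2.COLOR_RGB2HSV); sub=H[200:240,308:338]; g=((sub[...,0]>50)&(sub[...,0]<85)&(sub[...,1]>130)).astype(np.uint8)
c=max(cv2.findContours(g,cv2.RETR_EXTERNAL,cv2.CHAIN_APPROX_NONE)[0],key=cv2.contourArea)[:,0]+[308,200]
print("green side x-ext",c.min(0),c.max(0),"mid x",(c[:,0].min()+c[:,0].max())/2)
gm=(c[:,0].min()+c[:,0].max())/2
def pts(v):
    a=np.radians(v[1]); h=np.array([np.cos(a),np.sin(a),0]); l=np.array([-h[1],h[0],0]); rk=RK+v[0]*l
    ax=.866*h+[0,0,.5]; n=-.5*h+[0,0,.866]; return rk,ax,n
def f(v):
    rk,ax,n=pts(v); m=[proj(w1,rk+s*ax+.02*n)[0,0] for s in(.0075,.0225,.0375)]
    return np.r_[np.array(m)-[301.6,301.58,301.7],proj(P["side"],rk+.042*ax)[0,0]-gm]
print(f([0,YAW])); s=least_squares(f,[0,YAW],x_scale=[.001,1]); print(s.x,s.fun,pts(s.x)[0])
for sv,b in((-.145,0),(-.015,0)):
    q=ins(sv,yaw=s.x[1],rk=pts(s.x)[0]);print(q[0],plan(*q)); q=ins(sv);print(q[0],plan(*q))
E
python3 yaw.py
```

```text
green side x-ext [314 213] [331 230] mid x 322.5
[-1.3531 -1.1624 -1.1066 -0.2887]
[   0.0016 -106.2149] [ 0.0129  0.0295 -0.0925  0.1045] [ 0.5464 -0.1831  0.18  ]
[ 0.5916 -0.0274  0.0667] [ 0.01   0.017  0.42   0.006 -0.     0.01 ]
[ 0.5873 -0.0262  0.0667] [ 0.01  -0.001  0.42   0.    -0.     0.   ]
[ 0.5602 -0.1355  0.1317] [-0.51   0.009  0.42   0.006 -0.     0.01 ]
[ 0.5578 -0.1349  0.1317] [-0.51  -0.001  0.42   0.    -0.     0.   ]
```

Call:
apply_moves --pt "0.005 0.005 0.1 0 0 0.004" --pt "0.01 0.014 0.22 0.005 0 0.009" --pt "0.01 0.014 0.34 0.005 0 0.009" --pt "0.01 0.014 0.42 0.005 0 0.009" --pt "0.01 0.014 0.42 0.005 0 0.009"

```text
clock: 9.22
tcp_pos: [0.5892, -0.0292, 0.0648]
orientation: [2.211, 1.662, -0.598]
contact_force: [0.5, 0.4, 0.5]
grip_width: 0.0148
gripper_force: 68.4
```

```bash
sed -i 's/^RK=.*/RK=np.array([.5462,-.1830,.180]); YAW=-106.0/' h.py; cat > chk.py <<'E'
from h import *
import sys
np.set_printoptions(precision=4,suppress=True)
P={n:r.grab_frame(n) for n in("scene","side")}; o=r.get_obs(); F=R.from_rotvec(o["orientation"])
print(o["clock"],o["tcp_pos"],o["contact_force"],o["joints"])
org=o["tcp_pos"]+F.apply(RT); d=-F.apply([1,0,0]); print("rod",org,d,"tip",org+.125*d)
a=np.radians(YAW); ax=np.array([.866*np.cos(a),.866*np.sin(a),.5]); h=[]
v=org+.125*d-RK; print("tip s",v@ax,"off",v-(v@ax)*ax)
for n,(x0,y0,w,hh) in dict(scene=(245,145,120,90),side=(275,165,100,90)).items():
    p=P[n]; im=cv2.resize(p["pixels"][y0:y0+hh,x0:x0+w,::-1],None,fx=3.6,fy=3.6,interpolation=2)
    f=lambda X:tuple(int(v) for v in (proj(p,X)[0]-[x0,y0]+.5)*3.6)
    if len(sys.argv)<3:
        for t in(0,.125): cv2.circle(im,f(org+t*d),4,(255,255,0),1)
    h.append(im); print(n,[(np.round(q["point"],1),q["conf"]) for q in r.landmark_of(p,"rod_tip")[:1]],proj(p,org+.125*d))
cv2.imwrite("pics/"+sys.argv[1],np.hstack(h))
for s in(-.145,-.11,-.015): q=ins(s);print(s,plan(*q))
E
python3 chk.py c5.png
```

```text
9.325 [ 0.5904 -0.0276  0.0658] [-1.314   0.5342 -0.3648] [-0.0609  0.7018 -0.3303  1.7407  0.6856  1.18   -1.0484]
rod [ 0.5804 -0.0627  0.1066] [-0.2397 -0.832   0.5004] tip [ 0.5504 -0.1667  0.1692]
tip s -0.01999881694216963 off [-0.0006 -0.0003 -0.0008]
scene [(array([289.6, 179.9]), 0.95)] [[290.391  180.6155]]
side [(array([324.2, 217.2]), 0.42)] [[322.6458 214.4682]]
-0.145 [-0.001  0.001 -0.003 -0.     0.    -0.001]
-0.11 [-0.141  0.001 -0.003 -0.     0.    -0.001]
-0.015 [-0.521  0.002 -0.003 -0.     0.    -0.001]
```

View pics/c5.png

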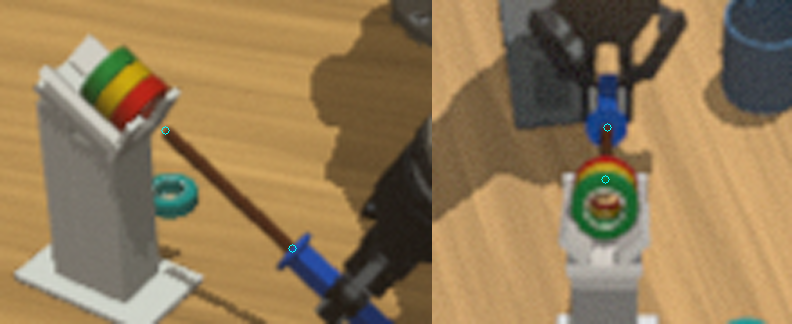

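The tip sits just before the stop plate at (165,130), and the dowel shows through the middle of the green hole at (605,206). Inserting slowly along the axis.

Call:
apply_moves --pt "-0.05 0 -0.003 0 0 0" --pt "-0.1 0 -0.003 0 0 0" --pt "-0.15 0.001 -0.003 0 0 0" --pt "-0.2 0.001 -0.003 0 0 0" --pt "-0.2 0.001 -0.003 0 0 0"

```text
clock: 10.05
tcp_pos: [0.5778, -0.0715, 0.0912]
orientation: [2.212, 1.66, -0.596]
contact_force: [-1.0, 0.3, -0.6]
grip_width: 0.0146
gripper_force: 68.4
```

```bash
python3 chk.py c6.png x
```

```text
10.15 [ 0.5779 -0.0699  0.0905] [-0.4046 -0.1907 -0.9696] [-0.0012  0.6421 -0.3242  1.7821  0.6876  1.1717 -0.9887]
rod [ 0.5678 -0.1049  0.1313] [-0.2395 -0.8315  0.5013] tip [ 0.5379 -0.2088  0.194 ]
tip s 0.030460511253391716 off [-0.001  -0.0004 -0.0012]
scene [(array([277.6, 166.9]), 0.93)] [[276.3057 167.5572]]
side [(array([321.6, 222.7]), 0.52)] [[322.2864 221.3248]]
-0.145 [ 0.2    0.003 -0.007 -0.002  0.001 -0.   ]
-0.11 [ 0.06   0.003 -0.007 -0.002  0.001 -0.   ]
-0.015 [-0.32   0.003 -0.006 -0.002  0.001 -0.   ]
```

Call:
apply_moves --pt "-0.08 0.003 -0.006 0 0 0" --pt "-0.16 0.003 -0.006 0 0 0" --pt "-0.24 0.003 -0.006 0 0 0" --pt "-0.32 0.003 -0.006 0 0 0" --pt "-0.32 0.003 -0.006 0 0 0"

```text
clock: 10.88
tcp_pos: [0.5594, -0.1384, 0.1331]
orientation: [2.213, 1.658, -0.596]
contact_force: [-0.2, 0.8, 0.2]
grip_width: 0.0149
gripper_force: 68.4
```

```bash
python3 chk.py c6.png x
```

```text
10.975 [ 0.5597 -0.1358  0.1319] [ 1.1173  0.039  -0.5788] [ 0.0967  0.5507 -0.3122  1.8246  0.6875  1.1649 -0.875 ]
rod [ 0.5496 -0.1708  0.1728] [-0.2397 -0.8316  0.501 ] tip [ 0.5197 -0.2747  0.2354]
tip s 0.11040013424312681 off [-0.0002  0.0002  0.0002]
scene [(array([256.9, 146.8]), 0.93)] [[254.1674 146.6895]]
side [(array([323.2, 232.2]), 0.44)] [[322.2085 232.338 ]]
-0.145 [ 0.518  0.001 -0.001 -0.002  0.001  0.   ]
-0.11 [ 0.378  0.001 -0.    -0.002  0.001  0.   ]
-0.015 [-0.002  0.001  0.    -0.002  0.001  0.   ]
```

View pics/c6.png

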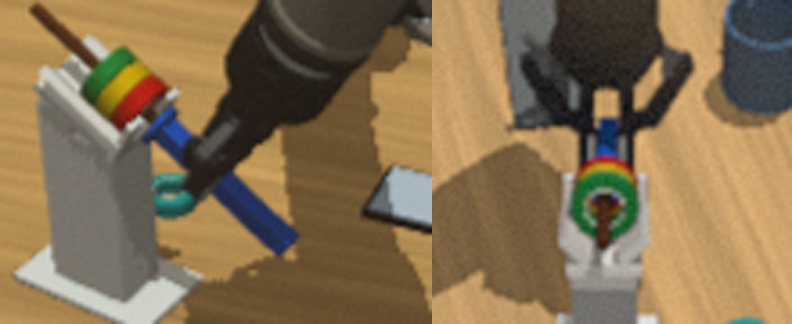

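All three rolls are threaded: the tip stands out above green at (35,10), and the collar is just before the plate. I'll lift at right angles to the axis, parallel to the stop plate, so the collar clears it.

Call:
apply_moves --pt "0 0 -0.03 0 0 0" --pt "0 0 -0.06 0 0 0" --pt "0 0 -0.1 0 0 0" --pt "0 0 -0.15 0 0 0" --pt "0 0 -0.2 0 0 0"

```text
clock: 11.7
tcp_pos: [0.567, -0.1112, 0.176]
orientation: [2.21, 1.663, -0.596]
contact_force: [0.4, -0.7, -2.1]
grip_width: 0.0147
gripper_force: 68.3
```

Call:
apply_moves --pt "0 0 -0.08 0 0 0" --pt "-0.04 0 -0.18 0 0 0" --pt "-0.08 0 -0.28 0 0 0" --pt "-0.1 0 -0.36 0 0 0" --pt "-0.1 0 -0.36 0 0 0"

```text
clock: 12.32
tcp_pos: [0.5745, -0.0882, 0.2673]
orientation: [2.21, 1.663, -0.591]
contact_force: [1.4, -1.1, -1.6]
grip_width: 0.0148
gripper_force: 68.3
```

```bash
python3 - <<'E'
from h import *
np.set_printoptions(precision=4,suppress=True)
P={n:r.grab_frame(n) for n in("scene","side")}; o=r.get_obs()
print(o["clock"],o["tcp_pos"],o["contact_force"],o["joints"])
c=np.hstack([cv2.resize(P[n]["pixels"][y:y+120,x:x+120,::-1],None,fx=3.3,fy=3.3,interpolation=2) for n,x,y in(("scene",245,100),("side",265,150))])
cv2.imwrite("pics/c7.png",c)
S=R.from_rotvec([2.3737,2.0568,.0021]); 
a=S.apply([1,0,0]); print(a); l=np.cross([0,0,1],-a)
for pit,pos in((0,[.5855,.2000,.25]),): print(plan(pos,S))
E
```

```text
12.425 [ 0.5731 -0.0893  0.265 ] [ 0.0374  0.2629 -1.6519] [ 0.0551  0.4263 -0.3529  1.6775  0.5857  1.4129 -0.7698]
[0.1423 0.9898 0.0005]
[ 1.004 -0.274 -0.512 -0.026  0.334 -0.086]
```

View pics/c7.png

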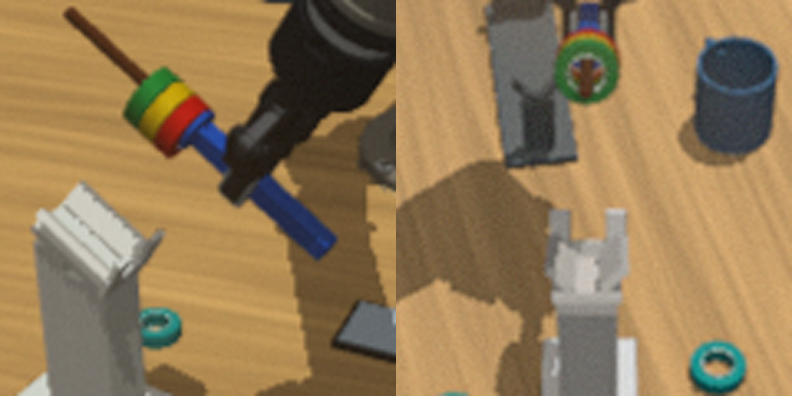

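The scene and side crops show all three rolls on the rod against the collar (scene (170,110)). The rack is empty and the bystanders are untouched. Carrying back.

Call:
apply_moves --pt "0.06 -0.02 -0.03 0 0 0" --pt "0.16 -0.05 -0.08 -0.004 0.02 -0.01" --pt "0.28 -0.08 -0.15 -0.008 0.05 -0.02" --pt "0.4 -0.11 -0.21 -0.011 0.08 -0.03" --pt "0.5 -0.14 -0.26 -0.013 0.1 -0.043"

```text
clock: 13.05
tcp_pos: [0.579, 0.0585, 0.2593]
orientation: [2.245, 1.822, -0.426]
contact_force: [-0.0, -0.6, -1.6]
grip_width: 0.0148
gripper_force: 68.3
```

```bash
cat > back.py <<'E'
from h import *
import sys
np.set_printoptions(precision=4,suppress=True)
S=R.from_rotvec([2.3737,2.0568,.0021]); SP=np.array([.5855,.2000,.0679])
def seat(up,pitch):  # pitch about the rod's origin
    F=S*R.from_euler("y",pitch,degrees=True); return SP+S.apply(RT)-F.apply(RT)+[0,0,up],F
o=r.get_obs(); print(o["clock"],o["tcp_pos"],o["contact_force"],o["moment"],-R.from_rotvec(o["orientation"]).as_matrix()[:,0])
for u,p in((.18,15),(.12,4),(.06,4),(.03,0),(.005,0),(.001,0)):
    F=seat(u,p); print(u,p,plan(*F),"dir",-F[1].as_matrix()[:,0].round(3))
E
python3 back.py
```

```text
13.05 [0.579  0.0585 0.2593] [-0.0027 -0.563  -1.5656] [ 0.5626 -0.0962  0.069 ] [-0.1897 -0.9148  0.3566]
0.18 15 [ 0.529 -0.093 -0.212 -0.011  0.399 -0.042] dir [-0.137 -0.956 -0.259]
0.12 4 [ 0.623 -0.089  0.053 -0.015  0.277 -0.041] dir [-0.142 -0.987 -0.07 ]
0.06 4 [ 0.709 -0.086  0.278 -0.015  0.277 -0.041] dir [-0.142 -0.987 -0.07 ]
0.03 0 [ 0.753 -0.084  0.405 -0.017  0.232 -0.04 ] dir [-0.142 -0.99  -0.001]
0.005 0 [ 0.789 -0.083  0.498 -0.017  0.232 -0.04 ] dir [-0.142 -0.99  -0.001]
0.001 0 [ 0.794 -0.083  0.513 -0.017  0.232 -0.04 ] dir [-0.142 -0.99  -0.001]
```

```bash
sed -i 's/from_euler("y",pitch/from_euler("y",-pitch/' back.py; python3 back.py
```

```text
13.05 [0.579  0.0585 0.2593] [-0.0027 -0.563  -1.5656] [ 0.5626 -0.0962  0.069 ] [-0.1897 -0.9148  0.3566]
0.18 15 [ 0.534 -0.089 -0.099 -0.022  0.066 -0.038] dir [-0.138 -0.956  0.258]
0.12 4 [ 0.625 -0.088  0.084 -0.018  0.188 -0.04 ] dir [-0.142 -0.987  0.069]
0.06 4 [ 0.71  -0.085  0.308 -0.018  0.188 -0.04 ] dir [-0.142 -0.987  0.069]
0.03 0 [ 0.753 -0.084  0.405 -0.017  0.232 -0.04 ] dir [-0.142 -0.99  -0.001]
0.005 0 [ 0.789 -0.083  0.498 -0.017  0.232 -0.04 ] dir [-0.142 -0.99  -0.001]
0.001 0 [ 0.794 -0.083  0.513 -0.017  0.232 -0.04 ] dir [-0.142 -0.99  -0.001]
```

Call:
apply_moves --pt "0.13 -0.02 -0.03 -0.006 0.015 -0.01" --pt "0.27 -0.045 -0.06 -0.011 0.033 -0.02" --pt "0.4 -0.065 -0.08 -0.016 0.05 -0.03" --pt "0.5 -0.085 -0.099 -0.022 0.066 -0.038" --pt "0.534 -0.089 -0.099 -0.022 0.066 -0.038"

```text
clock: 13.68
tcp_pos: [0.5845, 0.1927, 0.2341]
orientation: [2.232, 1.935, -0.294]
contact_force: [0.6, -0.7, -1.8]
grip_width: 0.0148
gripper_force: 68.3
```

```bash
python3 back.py
```

```text
13.675 [0.5845 0.1927 0.2341] [ 0.6131 -0.6979 -1.8439] [ 0.3898 -0.0851 -0.0318] [-0.1372 -0.9558  0.26  ]
0.18 15 [ 0.004 -0.    -0.005 -0.     0.001  0.   ] dir [-0.138 -0.956  0.258]
0.12 4 [ 0.075 -0.     0.186 -0.     0.123  0.   ] dir [-0.142 -0.987  0.069]
0.06 4 [ 0.138 -0.001  0.418 -0.     0.123  0.   ] dir [-0.142 -0.987  0.069]
0.03 0 [ 0.17  -0.001  0.518 -0.     0.168  0.   ] dir [-0.142 -0.99  -0.001]
0.005 0 [ 0.196 -0.001  0.615 -0.     0.168  0.   ] dir [-0.142 -0.99  -0.001]
0.001 0 [ 0.2   -0.001  0.63  -0.     0.168  0.   ] dir [-0.142 -0.99  -0.001]
```

Call:
apply_moves --pt "0.02 0 0.05 0 0.03 0" --pt "0.04 0 0.1 0 0.06 0" --pt "0.06 0 0.15 0 0.095 0" --pt "0.075 0 0.186 0 0.123 0" --pt "0.075 0 0.186 0 0.123 0"

```text
clock: 14.3
tcp_pos: [0.5858, 0.1942, 0.1839]
orientation: [2.342, 2.02, -0.085]
contact_force: [-1.0, -0.5, -1.0]
grip_width: 0.0149
gripper_force: 68.3
```

```bash
cat > mask.py <<'E'
from h import *
# where the rolls are along the rod (scene/side): project colour centroids onto the rod line
o=r.get_obs(); F=R.from_rotvec(o["orientation"]); org=o["tcp_pos"]+F.apply(RT); d=-F.apply([1,0,0])
for n in("scene","side"):
    p=r.grab_frame(n); H=cv2.cvtColor(p["pixels"],cv2.COLOR_RGB2HSV)
    a,b=proj(p,np.array([org,org+.125*d])); print(n,"org",a,"tip",b,"net tip",[q["point"] for q in r.landmark_of(p,"rod_tip")[:1]])
    m=np.zeros(H.shape[:2],bool); c=((a+b)/2+[0,5]).astype(int); m[c[1]-35:c[1]+35,c[0]-40:c[0]+40]=1
    h=H[...,0].astype(int); ok=m&(H[...,1]>165)&(H[...,2]>50)
    for nm,k in(("red",(h<5)|(h>174)),("yel",(h>21)&(h<30)),("grn",(h>52)&(h<72))):
        q=np.argwhere(ok&k)[:,::-1]
        print("  ",nm,len(q),q.mean(0).round(1) if len(q) else "", "pred at", proj(p,org+d*{"red":.0075,"yel":.0225,"grn":.0375}[nm]-[0,0,.0075])[0].round(1))
E
python3 back.py; python3 mask.py
```

```text
14.3 [0.5858 0.1942 0.1839] [-1.0368 -0.5155 -0.9584] [ 0.1394 -0.036  -0.0064] [-0.1465 -0.9865  0.0732]
0.18 15 [-0.017 -0.004 -0.204 -0.001 -0.12  -0.003] dir [-0.138 -0.956  0.258]
0.12 4 [ 0.017 -0.005 -0.003 -0.001  0.002 -0.003] dir [-0.142 -0.987  0.069]
0.06 4 [ 0.035 -0.005  0.236 -0.001  0.002 -0.003] dir [-0.142 -0.987  0.069]
0.03 0 [ 0.048 -0.005  0.341 -0.001  0.047 -0.003] dir [-0.142 -0.99  -0.001]
0.005 0 [ 0.055 -0.005  0.441 -0.001  0.047 -0.003] dir [-0.142 -0.99  -0.001]
0.001 0 [ 0.056 -0.005  0.457 -0.001  0.047 -0.003] dir [-0.142 -0.99  -0.001]
scene org [411.91708496 195.40763657] tip [361.5834912  179.58979546] net tip [[361.8, 179.1]]
   red 98 [408.1 196.5] pred at [408.4 197. ]
   yel 119 [401.1 194.8] pred at [402.2 195.1]
   grn 42 [396.7 188.9] pred at [396.1 193.1]
side org [303.37026594 128.22984035] tip [307.70975259 154.22221988] net tip [[306.5, 152.3]]
   red 19 [303.4 125.2] pred at [303.7 131.7]
   yel 30 [303.8 129.1] pred at [304.2 134.6]
   grn 28 [334.4 128.7] pred at [304.7 137.7]
```

Call:
apply_moves --pt "0.02 -0.003 0.08 0 0.01 -0.002" --pt "0.03 -0.004 0.16 0 0.02 -0.002" --pt "0.04 -0.004 0.24 0 0.03 -0.002" --pt "0.048 -0.005 0.33 0 0.045 -0.002" --pt "0.048 -0.005 0.341 0 0.045 -0.002"

```text
clock: 15.12
tcp_pos: [0.5847, 0.2021, 0.0976]
orientation: [2.372, 2.059, -0.003]
contact_force: [-0.7, -0.5, -2.3]
grip_width: 0.0149
gripper_force: 68.4
```

Call:
apply_moves --pt "0 0 0 0 0 0" --pt "0 0 0 0 0 0"

```text
clock: 15.38
tcp_pos: [0.5863, 0.2036, 0.1]
orientation: [2.371, 2.059, 0.004]
contact_force: [-0.9, 0.4, -1.7]
grip_width: 0.0148
gripper_force: 68.4
```

```bash
python3 back.py; python3 mask.py
```

```text
15.375 [0.5863 0.2036 0.1   ] [-0.9123  0.4099 -1.6928] [ 0.0667  0.0142 -0.0045] [-0.1402 -0.9901 -0.0009]
0.18 15 [-0.039  0.001 -0.54   0.001 -0.167  0.001] dir [-0.138 -0.956  0.258]
0.12 4 [-0.02   0.    -0.337  0.001 -0.045  0.001] dir [-0.142 -0.987  0.069]
0.06 4 [-0.02  -0.001 -0.097  0.001 -0.045  0.001] dir [-0.142 -0.987  0.069]
0.03 0 [-0.015 -0.001  0.009  0.001 -0.     0.001] dir [-0.142 -0.99  -0.001]
0.005 0 [-0.015 -0.001  0.109  0.001 -0.     0.001] dir [-0.142 -0.99  -0.001]
0.001 0 [-0.015 -0.001  0.125  0.001 -0.     0.001] dir [-0.142 -0.99  -0.001]
scene org [410.74957063 225.19949214] tip [362.34026454 212.10030557] net tip [[363.7, 210.9]]
   red 92 [406.8 226.9] pred at [407.4 226.7]
   yel 108 [400.2 224.9] pred at [401.4 225.1]
   grn 40 [395.7 219.5] pred at [395.5 223.5]
side org [303.9379901  148.51530496] tip [308.50007089 176.81129128] net tip [[306.5, 175.6]]
   red 17 [305.1 146.8] pred at [304.3 151.9]
   yel 30 [304. 151.] pred at [304.8 155.2]
   grn 2 [336.  132.5] pred at [305.3 158.5]
```

Call:
apply_moves --pt "-0.012 0 0.03 0 0 0" --pt "-0.012 0 0.06 0 0 0" --pt "-0.012 0 0.085 0 0 0" --pt "-0.012 0 0.105 0 0 0" --pt "-0.012 0 0.105 0 0 0"

```text
clock: 16.2
tcp_pos: [0.5848, 0.1998, 0.0719]
orientation: [2.372, 2.059, 0.0]
contact_force: [-0.6, 0.4, -1.5]
grip_width: 0.0148
gripper_force: 68.4
```

```bash
python3 back.py|sed -n '1p;5,7p'; sleep 0.1; python3 -c "
from h import *
for i in range(5): r.grab_frame('side'); o=r.get_obs(); print(o['tcp_pos'],o['contact_force'],o['moment'])"
```

```text
16.2 [0.5848 0.1998 0.0719] [-0.622   0.3656 -1.4574] [ 0.1058 -0.0692 -0.0185] [-0.1406 -0.9901  0.0003]
0.03 0 [ 0.001  0.003 -0.104 -0.001  0.     0.001] dir [-0.142 -0.99  -0.001]
0.005 0 [ 0.001  0.003 -0.004 -0.001  0.     0.001] dir [-0.142 -0.99  -0.001]
0.001 0 [ 0.001  0.003  0.012 -0.001  0.     0.001] dir [-0.142 -0.99  -0.001]
[0.58510143 0.19990656 0.07236357] [ 0.20092745 -0.84973571 -1.65983143] [ 0.12454331  0.02202801 -0.07476913]
[0.58524316 0.19996344 0.07260365] [ 0.16096527  0.40880427 -1.81857783] [0.10120825 0.01453731 0.02167868]
[0.58535124 0.20003434 0.07276666] [-0.02971026 -0.36003576 -1.26300027] [ 0.09354373 -0.01880329  0.0145019 ]
[0.58538046 0.19998541 0.07283603] [-0.92069499  0.17497072 -0.9657704 ] [0.05334657 0.01366797 0.00211952]
[0.58540503 0.19998133 0.07287979] [ 0.15429584 -0.14440627 -1.46569712] [ 0.03917791 -0.02324152  0.07525862]
```

Call:
apply_moves --pt "0 0 0.006 0 0 0" --pt "0 0 0.012 0 0 0" --pt "0 0 0.018 0 0 0" --pt "0 0 0.018 0 0 0" --pt "0 0 0.018 0 0 0"

```text
clock: 17.08
tcp_pos: [0.5851, 0.1998, 0.068]
orientation: [2.372, 2.059, 0.001]
contact_force: [-0.5, -0.0, -0.6]
grip_width: 0.0146
gripper_force: 68.6
```

```bash
python3 -c "
from h import *
for i in range(3): r.grab_frame('side'); o=r.get_obs(); print(o['tcp_pos'],o['contact_force'],o['moment'])"
```

```text
[0.58508621 0.19980776 0.0680027 ] [-0.71120611 -1.23331833 -1.12073593] [-0.00364806  0.05007625 -0.04054922]
[0.58512066 0.19981363 0.06801986] [-0.08028926  1.24872623 -0.51097994] [-0.00641384  0.09307666 -0.04446383]
[0.58513415 0.19982366 0.06804674] [-0.23679496  0.04151326 -1.08144977] [ 0.02758868  0.1306049  -0.05061133]
```

Call:
apply_moves --pt "0 0 0.002 0 0 0" --pt "0 0 0.003 0 0 0" --pt "0 0 0.003 0 0 0"

```text
clock: 17.6
tcp_pos: [0.5852, 0.1998, 0.0679]
orientation: [2.372, 2.058, 0.001]
contact_force: [-2.7, -1.3, 6.1]
grip_width: 0.0148
gripper_force: 69.3
```

```bash
python3 -c "
from h import *
for i in range(2): r.grab_frame('side'); o=r.get_obs(); print(o['tcp_pos'],o['contact_force'],o['moment'])"
```

```text
[0.58513954 0.19977273 0.06790247] [-3.05180957 -0.96887659  4.67192561] [-0.26014206  0.58156267 -0.04818176]
[0.58518436 0.19979061 0.06793801] [-2.6524269  -1.60094471  4.496412  ] [-0.20123565  0.56897368 -0.06680413]
```

Firm contact on the seat. Releasing, then retreating straight up.

Call:
apply_moves --pt "0 0 0 0 0 0" --pt "0 0 0 0 0 0" --pt "0 0 0 0 0 0" --pt "0 0 0 0 0 0" --pt "0 0 0 0 0 0" --claw 0.6 --newtons 20

```text
clock: 18.32
tcp_pos: [0.5852, 0.1999, 0.0673]
orientation: [2.372, 2.059, 0.002]
contact_force: [-0.2, -0.2, -0.1]
grip_width: 0.0513
gripper_force: 0.0
```

Call:
apply_moves --pt "0 0 -0.05 0 0 0" --pt "0 0 -0.15 0 0 0" --pt "0 0 -0.35 0 0 0" --pt "0 0 -0.55 0 0 0" --pt "0 0 -0.75 0 0 0"

```text
clock: 18.95
tcp_pos: [0.5847, 0.2, 0.2575]
orientation: [2.371, 2.059, 0.003]
contact_force: [0.5, 0.3, -0.1]
grip_width: 0.0512
gripper_force: 0.0
```

```bash
cat > fin.py <<'E'
from h import *
np.set_printoptions(precision=4,suppress=True)
P={n:r.grab_frame(n) for n in("scene","side","wrist")}
w=P["wrist"]; H=cv2.cvtColor(w["pixels"],cv2.COLOR_RGB2HSV); h=H[...,0].astype(int); ok=(H[...,1]>150)&(H[...,2]>50)
org=np.array([.5775,.148,.085]); a=np.radians(-98.2); d=np.array([np.cos(a),np.sin(a),0])
m=(h>108)&(h<125)&(H[...,1]>170)&(H[...,2]>60); ys,xs=np.nonzero(m); k=ys<ys.min()+60; l=np.polyfit(ys[k],xs[k],1)
e=[onz(w,(np.polyval(l,y),y),.09) for y in(ys.min(),ys.min()+60)]; u=(e[1]-e[0])/np.linalg.norm(e[1]-e[0]); print("handle end",e[0],"dir",u,"origin~",e[0]+.13*u)
for n,p in P.items():
    print(n,[[t,np.round(q[0]["point"],1),round(q[0]["conf"],2)] for t in("rod","rod_tip") for q in[r.landmark_of(p,t)] if q],proj(p,[org,org+.125*d]).round(1).tolist())
    H=cv2.cvtColor(p["pixels"],cv2.COLOR_RGB2HSV); h=H[...,0].astype(int); ok=(H[...,1]>150)&(H[...,2]>50)
    c=proj(p,org+.03*d)[0].astype(int); M=np.zeros(h.shape,bool); M[max(0,c[1]-40):c[1]+40,c[0]-30:c[0]+30]=1
    for nm,kk,s in(("red",(h<5)|(h>174),.0075),("yel",(h>21)&(h<30),.0225),("grn",(h>52)&(h<72),.0375)):
        q=np.argwhere(ok&kk&M)[:,::-1]; print("  ",nm,len(q),np.median(q,0) if len(q) else "",proj(p,org+d*s)[0].round(1))
for t in("mug","flask","carton","phone"):
    L=[(p,q[0]["point"]) for n,p in P.items() if n!="wrist" for q in[r.landmark_of(p,t)] if q]
    print(t,tri(L)[0] if len(L)>1 else L and L[0][1])
print(r.get_obs()["clock"],r.get_obs()["contact_force"])
E
python3 fin.py
```

```text
handle end [0.5952 0.2763 0.09  ] dir [-0.1344 -0.9909  0.    ] origin~ [0.5777 0.1475 0.09  ]
scene [['rod', array([411.9, 234.7]), 0.55], ['rod_tip', array([362.2, 222.2]), 0.96]] [[407.6, 234.5], [360.3, 221.1]]
   red 93 [404. 236.] [404.6 233.6]
   yel 102 [398.  233.5] [398.8 232. ]
   grn 60 [393.  230.5] [393.  230.4]
side [['rod', array([307.9, 154.8]), 0.49], ['rod_tip', array([310. , 186.9]), 0.48]] [[304.2, 157.1], [308.6, 185.4]]
   red 23 [304. 156.] [304.4 158.7]
   yel 33 [305. 159.] [304.9 161.9]
   grn 21 [327. 127.] [305.5 165.2]
wrist [['rod', array([318.4, 228. ]), 0.91], ['rod_tip', array([310.2, 305.5]), 0.74]] [[316.0, 224.5], [316.0, 311.1]]
   red 439 [316. 233.] [316.  230.2]
   yel 382 [316. 245.] [316.  241.5]
   grn 325 [316. 257.] [316.  252.4]
mug [0.7539 0.0472 0.0058]
flask [ 0.5134 -0.4561  0.0048]
carton [0.7274 0.3278 0.0024]
phone [ 0.3667  0.0262 -0.0033]
19.8 [-0.5129 -1.1814 -0.1353]
```

The handle, collar and tip match the starting pose. Red, yellow and green sit in order right by the collar, and the bystanders have not moved.

```bash
python3 -c "
from bench import r
print(r.hand_in())"
```

```text
the job is handed in; nothing more can be done
None
```

The job is handed in at about 20 s of robot time: by my last camera check the rod lies back in both notches the same way round, with all three rolls between the collar and the front notch, and the mug, flask, carton and phone have not moved.

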